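# Set the tank's switches for a water change

### The arm

A 7-joint arm with a two-finger parallel gripper is mounted at the origin on the work surface. World frame = base frame: x ahead of the robot, y to its left, z up, the work surface at z = 0. Lengths are in m, angles in rad, forces in N, time in s.
With the tool pointing down it reaches from about 0.4 to 0.875 m from the base axis. Payload 6.5 kg.
Tool frame: the origin (TCP) lies at the very end of the fingers, on their centre line; the grasp point (between the pads) lies 19 mm behind it; z points along the fingers, y is the line along which they close (so a half turn about z gives the same grasp; the last joint's range is limited). The gripper opens to 85 mm and grips with 20 to 120 N. Pads are 22 mm wide; open, the fingers measure 114 mm over their backs; the gripper's body (76 mm by 85 mm) begins 54 mm behind the grasp point. The pads swing forward as they close: fully open they stand 13 mm farther back than shut.
Start: joints at [-1.329, 0.536, -0.004, 1.538, 0.003, 1.067, -0.071], TCP at [0.197, 0.619, 0.231] pointing down, gripper open.
Joint ranges: [-2.7, 2.7], [-0.37, 2.16], [-1.27, 1.26], [0.24, 2.4], [-1.31, 4.45], [0.19, 1.91], [-2.76, 2.76]. Speed limits (rad/s): [2.39, 2.39, 3.14, 3.14, 3.14, 3.14, 3.14].

### API

Orientations are given as [roll, pitch, yaw] about the fixed x, y, z axes, in that order (R = Rz(yaw) Ry(pitch) Rx(roll)).
In Python, from bench import arm, read_camera, job_done gives the robot as it stands.
- The arm moves only by the shell command python3 -m jog 'ROWS' [FORCE]. ROWS is JSON, a list that holds one entry, the list of rows, each a list of 7 numbers: the shift along the tool's x, y, z in units of 40 mm (1.0 is 40 mm), then the turn, a rotation vector about the tool's x, y, z in units of 5 degrees (1.0 is 5 degrees), then the closure, from -1 (fully open) to 1 (shut). In form: [[[tx, ty, tz, rx, ry, rz, grip], ...]]. A call has 1 to 5 rows; each row is the pose to reach, as a shift and turn from the pose commanded when the call began, along the tool's axes at that moment; what a row does not reach only later rows make up. A row lasts 1/12 s, in which the tool goes at most 41.7 mm and 7.16 degrees, less where a joint would pass 70% of its speed; a pose out of reach is approached as far as the arm can. A call with a gripper value outside its range is refused whole. The fingers move at their own pace and stop on an object; FORCE is the grip in N (left out, the last holds). Time passes only in rows, so rows that repeat a pose let the fingers close. It gives the time, the measured TCP pose, the force, the opening and the grip force at its end, in the units of the state.
- arm.read_state(): the state, without advancing time (a new reading comes with each control period).
- read_camera(name): name is "scene" or "top"; returns a dict with "frame" (420x560x3 uint8, red, green, blue), "depth" (420x560 float32, m along the optical axis (not along the pixel's ray), 0 where there is no reading), "mtx" (3x3 intrinsics, pixels), "eye" and "orientation" of the camera in the world. Camera axes: x right, y down, z forward; pixel columns grow to the right and rows downward; lengths in m; the calibration is good to about 2 mm. A picture is of the moment at which its call begins.
- job_done(): hands the job in; it is judged then, once.
The state is a dict: "clock": time; "joint_pos": joint angles; "joint_vel": joint speeds; "effort": joint torques, N m; "position": TCP position; "orientation": TCP orientation; "ft_force": force on the tool from outside, world axes, zero at the start; "moment": the same for the moment, N m; "gripper_width": opening from 0.0 (shut) to 1.0 (fully open); "grip_force": force on a finger pad.
Only numpy, scipy, OpenCV 4.12 (cv2) and the standard library are available. Lean on these libraries where they do the work, as an engineer would, in place of code of your own. Each camera call takes 0.05 s, during which the arm holds its last target. There are 200 camera calls.

### The job

Set the fish tank's switch box for a water change: press the red-marked heater rocker off first, then the blue-marked circulation pump rocker off, and only then press the green-marked drain pump rocker on, so that neither heater nor pump ever runs dry. Leave the yellow-marked lamp switched on. Only press the rockers: nothing is to be picked up, and the jar, vial, beaker and magnet around the box stay standing where they are.

Things in the scene. Friction and masses are not known exactly. Their poses are not given: they have to be found in the camera images.
- console: grey steel switch box fixed to the bench, 136 (its x) x 406 (y) x 60 mm high, origin under its centre; its front (-x) faces the robot, turned up to 0.25 rad. On its lid four white 86 mm switch modules in a row along y, 92 mm apart, in any order, facing as the box does; each has a white rocker 54 mm (x) x 40 mm (y) and, on its far side, a coloured pictogram tab. Two conduits behind it
- heater_rocker (a joint): rocker of the tank heater switch (tab: red, heat waves), rad: 0 = off (half nearest the robot, marked with a ring, is down), 0.35 = on (far half, marked with a bar, is down). Pressing the raised half takes about 3 to 4 N; at 0.175 it snaps over, drops away under the finger and stays
- heater_off (a point): point on the surface of the near half (ring, press here to switch off) of the tank heater rocker, 18 mm from its pivot line, mid width; moves with the rocker: 78 mm above the bench while on, 72 mm once off
- pump_rocker (a joint): rocker of the circulation pump switch (tab: blue, a pump circle with a triangle), rad: 0 = off (half nearest the robot, marked with a ring, is down), 0.35 = on (far half, marked with a bar, is down). Pressing the raised half takes about 3 to 4 N; at 0.175 it snaps over, drops away under the finger and stays
- pump_off (a point): point on the surface of the near half (ring, press here to switch off) of the circulation pump rocker, 18 mm from its pivot line, mid width; moves with the rocker: 78 mm above the bench while on, 72 mm once off
- drain_rocker (a joint): rocker of the drain pump switch (tab: green, an arrow down to a line), rad: 0 = off (half nearest the robot, marked with a ring, is down), 0.35 = on (far half, marked with a bar, is down). Pressing the raised half takes about 3 to 4 N; at 0.175 it snaps over, drops away under the finger and stays
- drain_on (a point): point on the surface of the far half (bar, press here to switch on) of the drain pump rocker, 18 mm from its pivot line, mid width; moves with the rocker: 78 mm above the bench while off, 72 mm once on
- lamp_rocker (a joint): rocker of the tank lamp switch (tab: yellow, a sun), rad: 0 = off (half nearest the robot, marked with a ring, is down), 0.35 = on (far half, marked with a bar, is down). Pressing the raised half takes about 3 to 4 N; at 0.175 it snaps over, drops away under the finger and stays
- lamp_off (a point): point on the near half (ring) of the tank lamp rocker, 18 mm from its pivot line; 78 mm above the bench while on. Not to be pressed
- feed_jar: feed jar with orange lid, 60 mm across, 85 mm high, loose, standing in front of the box; origin under its centre
- vial: small amber specimen vial with blue cap, 28 mm across, 65 mm high, loose and easily tipped, standing in front of the box; origin under its centre
- beaker: clear plastic beaker, 64 mm across, 85 mm high, loose, standing behind the box; origin under its centre
- scraper: green and black glass-cleaning magnet, 75 x 40 x 42 mm, loose, lying beside the box; origin under its centre
There are look-alikes about, which are no part of the job. Several things have the shape of the beaker; the one meant has the colours described above.

How it is judged:
By the outcome, as a careful person would: the job done as asked, in the order asked, and still so for the second after the job is handed in, with the robot touching nothing.
It also fails if it takes over 45 s, if anything falls off the work surface, if the arm or the gripper's body presses on something with over 40 N, if the wrist force passes 120 N, or if a joint passes its speed limit or range.

## Working session

There is one attempt and no reset: what is moved stays moved. The work goes in short steps, Python scripts to look and compute and a shell command to move; the robot and the scene stay as the last step left them, time stands still between calls to the robot, and variables do not carry over. Pictures are saved under pics/ and viewed, at most 10 in all, crops included, and the job is handed in when it is done.

```bash
mkdir -p pics; python3 - <<'E'
from bench import arm, read_camera
import cv2,numpy as np
for n in("scene","top"):
    c=read_camera(n); cv2.imwrite(f"pics/{n}0.png",c["frame"][:,:,::-1]); np.savez(f"{n}0.npz",**c); print(n,c["mtx"].tolist(),c["eye"],c["orientation"])
s=arm.read_state();print(s["clock"],s["position"],s["orientation"],s["ft_force"])
E
```

```text
scene [[518.00869208154, 0.0, 274.4511296564997], [0.0, 518.00869208154, 199.91290653314917], [0.0, 0.0, 1.0]] [ 1.39253868 -0.00847944  0.91711725] [-2.41193456  0.00337742  1.56872772]
top [[469.04898706889423, 0.0, 282.2784433879918], [0.0, 469.04898706889423, 209.4444620904591], [0.0, 0.0, 1.0]] [ 0.56736813 -0.00626791  1.01674405] [-3.10403434 -0.01748255 -1.54268754]
0.1 [0.19678082 0.61892266 0.23053139] [-3.14009234e+00  1.21735939e-04  2.83387558e+00] [ 0.36482018  0.19989317 -0.14179011]
```

View pics/top0.png

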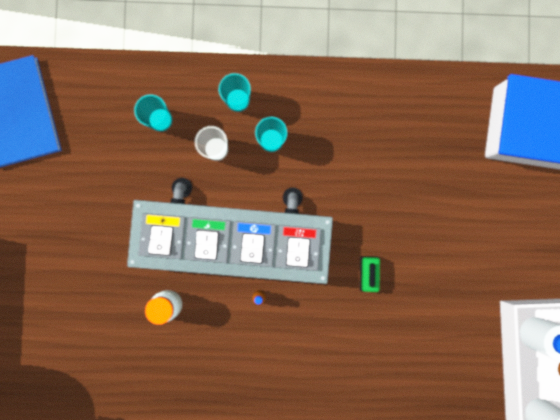

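View pics/scene0.png

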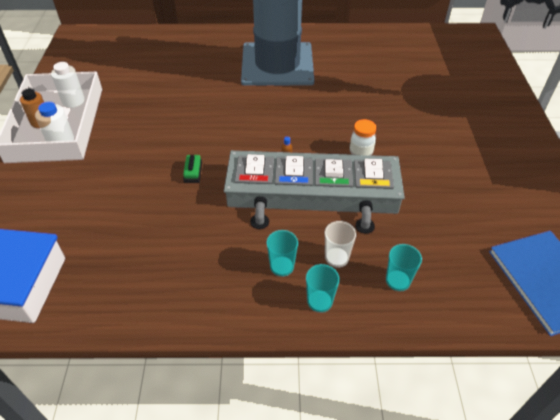

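The top view shows the box at pixels (129–331, 201–283). Its tabs from left to right are yellow (163,221), green (208,226), blue (254,229) and red (299,232). The only clear beaker is the one at (211,143); the three teal ones are look-alikes. Next I'll enlarge the switches and compute positions.

```bash
cat > h.py <<'E'
import numpy as np
from scipy.spatial.transform import Rotation as R
def ray(c,u,v,z):
    d=R.from_euler('xyz',c["orientation"]).as_matrix()@np.linalg.inv(c["mtx"])@[u,v,1]
    return c["eye"]+d*(z-c["eye"][2])/d[2]
def pix(c,p):
    q=c["mtx"]@R.from_euler('xyz',c["orientation"]).as_matrix().T@(np.asarray(p)-c["eye"]); return q[:2]/q[2]
E
python3 - <<'E'
import cv2,numpy as np
from h import *
c=np.load("top0.npz")
cv2.imwrite("pics/crop.png",cv2.resize(c["frame"][195:290,125:340,::-1],(774,342),interpolation=cv2.INTER_CUBIC))
co=[ray(c,u,v,.06) for u,v in((136,202),(331,218),(328,282),(129,266))]
print(np.round(co,4),np.mean(co,0))
for u,v in((161,240),(206,244),(253,248),(298,252)): print(ray(c,u,v,.075))
for n,u,v,z in(("jar",159,311,.085),("vial",259,299,.065),("beak",211,137,.085)): print(n,ray(c,u,v,z))
E
```

```text
[[ 0.6104  0.2756  0.06  ]
 [ 0.5892 -0.122   0.06  ]
 [ 0.4589 -0.1191  0.06  ]
 [ 0.4805  0.2845  0.06  ]] [0.53473824 0.07973455 0.06      ]
[0.5352522  0.21851087 0.075     ]
[0.52975154 0.12871139 0.075     ]
[0.52434526 0.03467229 0.075     ]
[ 0.51881452 -0.05562609  0.075     ]
jar [0.39643523 0.21477668 0.085     ]
vial [0.42176334 0.01991426 0.065     ]
beak [0.74326968 0.12461828 0.085     ]
```

View pics/crop.png

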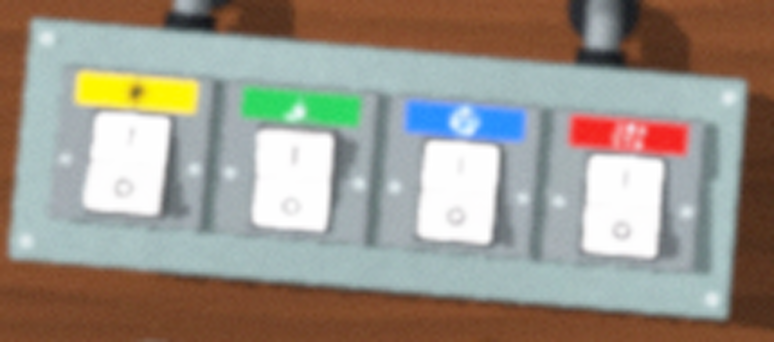

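```bash
cat >> h.py <<'E'
C=np.load("top0.npz"); YAW=-0.06
ex=np.array([np.cos(YAW),np.sin(YAW),0]); 
def go(p):
    from bench import arm
    s=arm.read_state(); Rt=R.from_euler('xyz',s["orientation"])
    G=R.from_euler('xyz',[np.pi,0,np.pi+YAW])
    print("t",s["clock"],"pos",s["position"].round(4),"f",np.round(s["ft_force"],1),"w",s["gripper_width"])
    print("shift",np.round(Rt.inv().apply(p-s["position"])/.04,3),"turn",np.round(np.degrees((Rt.inv()*G).as_rotvec())/5,3))
E
python3 - <<'E'
from h import *
r=np.array([.5188,-.0556,.0]);print([ (n,pix(C,r+np.array([0,0,.078])-18e-3*ex)) for n in['ring exp red']])
for n,u,v,z in(("red ring",297.8,258.9,.078),("red bar",298.9,245,.072),("blue ring",251.7,254.7,.078),("blue bar",252.8,241,.072),("green bar",206.7,238.3,.078),("green ring",205.8,252.3,.072),("yel ring",159.3,247.3,.078)):print(n,ray(C,u,v,z).round(4))
go(np.array([.5,-.055,.231]))
E
python3 -m jog '[[[0,0,0,0,0,-1.4,1],[0,-1,0,0,0,-2.84,1],[0,-2,0,0,0,-2.84,1],[0,-3,0,0,0,-2.84,1],[0,-4,0,0,0,-2.84,1]]]' 40
python3 - <<'E'
from h import *
go(np.array([.5,-.055,.15]))
E
```

```text
[('ring exp red', array([297.28169091, 261.09502337]))]
red ring [ 0.5052 -0.0554  0.078 ]
red bar [ 0.5327 -0.0572  0.072 ]
blue ring [0.5111 0.0367 0.078 ]
blue bar [0.5382 0.0356 0.072 ]
green bar [0.5412 0.1273 0.078 ]
green ring [0.513 0.129 0.072]
yel ring [0.5208 0.2206 0.078 ]
t 0.1 pos [0.1968 0.6189 0.2305] f [ 0.4  0.2 -0.1] w 0.9967422183491201
shift [-1.2327e+01 -1.3761e+01  1.0000e-02] turn [-1.700e-02 -1.000e-03 -2.839e+00]
clock: 0.52
position: [0.1479, 0.4648, 0.2306]
orientation: [-3.14, -0.0, 3.082]
ft_force: [-0.3, -1.8, 0.3]
gripper_width: 0.298
grip_force: 0.0
t 0.5167 pos [0.1479 0.4648 0.2306] f [-0.3 -1.8  0.3] w 0.2982124649057935
shift [ -9.567 -12.44    2.027] turn [-0.013 -0.002 -0.   ]
```

```bash

python3 -m jog '[[[-0.7,-0.7,0,0,0,0,1],[-1.4,-1.4,0,0,0,0,1],[-2.1,-2.1,0,0,0,0,1],[-2.8,-2.8,0,0,0,0,1],[-3.5,-3.5,0,0,0,0,1]]]' >/dev/null
python3 -m jog '[[[-0.7,-0.7,0,0,0,0,1],[-1.4,-1.4,0,0,0,0,1],[-2.1,-2.1,0,0,0,0,1],[-2.8,-2.8,0,0,0,0,1],[-3.5,-3.5,0,0,0,0,1]]]' 
python3 - <<'E'
from h import *
go(np.array([.5,-.055,.11]))
E
```

```text
clock: 1.35
position: [0.4119, 0.1689, 0.2313]
orientation: [3.142, -0.0, 3.082]
ft_force: [0.5, 1.6, 0.9]
gripper_width: -0.002
grip_force: 0.0
t 1.35 pos [0.4119 0.1689 0.2313] f [0.5 1.6 0.9] w -0.0015782188553539677
shift [-2.532 -5.455  3.032] turn [ 0.    -0.     0.003]
```

```bash

python3 -m jog '[[[-0.5,-0.8,0,0,0,0,1],[-1,-1.6,0,0,0,0,1],[-1.5,-2.4,0,0,0,0,1],[-2,-3.2,0,0,0,0,1],[-2.53,-4,0,0,0,0,1]]]' >/dev/null
python3 -m jog '[[[0,-0.8,0.6,0,0,0,1],[0,-1.46,1.4,0,0,0,1],[0,-1.46,2.2,0,0,0,1],[0,-1.46,2.8,0,0,0,1],[0,-1.46,2.8,0,0,0,1]]]' 
python3 - <<'E'
from h import *
from bench import read_camera
import cv2
c=read_camera("scene");f=c["frame"][120:230,200:420,::-1]
cv2.imwrite("pics/s1.png",cv2.resize(f,(792,396),interpolation=cv2.INTER_CUBIC))
go(np.array([.5,-.0545,.082]))
E
```

```text
clock: 2.18
position: [0.4954, -0.0536, 0.1151]
orientation: [-3.141, -0.008, 3.081]
ft_force: [-0.5, 0.0, 0.3]
gripper_width: -0.002
grip_force: 0.0
t 2.2333 pos [ 0.497  -0.0534  0.1175] f [ 0.1 -0.4  0.4] w 0.00026876724652001805
shift [-0.081 -0.023  0.886] turn [-0.005 -0.062 -0.003]
```

View pics/s1.png

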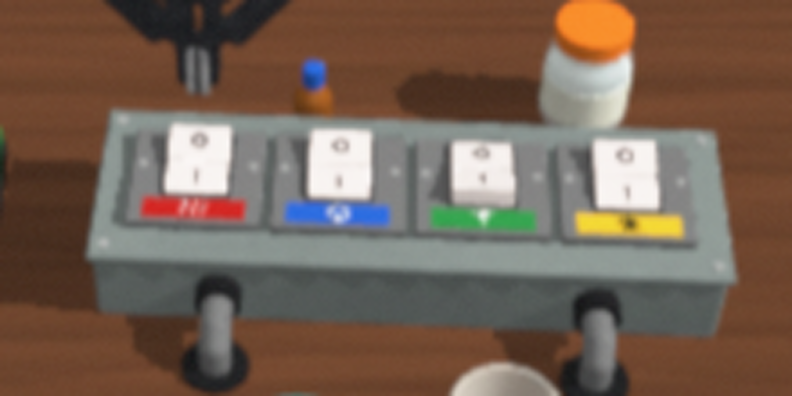

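The closed fingers (crop 198,92) are above the near half of the red rocker (199,140). Red, blue and yellow are on, and green is off. I'll descend now.

```bash

python3 -m jog '[[[-0.08,-0.02,0.5,0,0,0,1],[-0.08,-0.02,0.85,0,0,0,1],[-0.08,-0.02,0.95,0,0,0,1],[-0.08,-0.02,1.0,0,0,0,1],[-0.08,-0.02,1.0,0,0,0,1]]]'
python3 -m jog '[[[0,0,0.03,0,0,0,1],[0,0,0.06,0,0,0,1],[0,0,0.09,0,0,0,1],[0,0,0.09,0,0,0,1]]]'
```

```text
clock: 2.65
position: [0.5026, -0.0539, 0.0804]
orientation: [3.141, 0.001, 3.082]
ft_force: [-1.6, 0.8, 4.4]
gripper_width: -0.002
grip_force: 1.9
clock: 2.98
position: [0.5028, -0.0545, 0.0759]
orientation: [-3.141, 0.001, 3.082]
ft_force: [-0.0, 0.5, -1.0]
gripper_width: -0.003
grip_force: 0.0
```

```bash

python3 -m jog '[[[0,0,0.04,0,0,0,1],[0,0,0.06,0,0,0,1],[0,0,0.06,0,0,0,1]]]'
python3 -m jog '[[[0,0,-0.5,0,0,0,1],[0,0,-1.0,0,0,0,1],[-0.1,0.7,-1.0,0,0,0,1],[-0.1,1.5,-1.0,0,0,0,1],[-0.1,2.3,-1,0,0,0,1]]]'
python3 - <<'E'
from h import *
from bench import read_camera
import cv2
c=read_camera("scene");f=c["frame"][120:230,200:420,::-1]
cv2.imwrite("pics/s2.png",cv2.resize(f,(792,396),interpolation=cv2.INTER_CUBIC))
go(np.array([.506,.037,.082]))
E
```

```text
clock: 3.23
position: [0.5026, -0.0545, 0.0732]
orientation: [-3.141, 0.001, 3.082]
ft_force: [0.1, 0.0, -0.3]
gripper_width: 0.003
grip_force: 0.2
clock: 3.65
position: [0.5124, 0.0377, 0.1138]
orientation: [3.141, 0.001, 3.079]
ft_force: [-0.7, 0.4, 0.6]
gripper_width: -0.001
grip_force: 0.0
t 3.7 pos [0.5124 0.0466 0.1133] f [-0.2  6.9  0.1] w -0.0007654885771884295
shift [ 0.148 -0.252  0.782] turn [0.054 0.006 0.084]
```

View pics/s2.png

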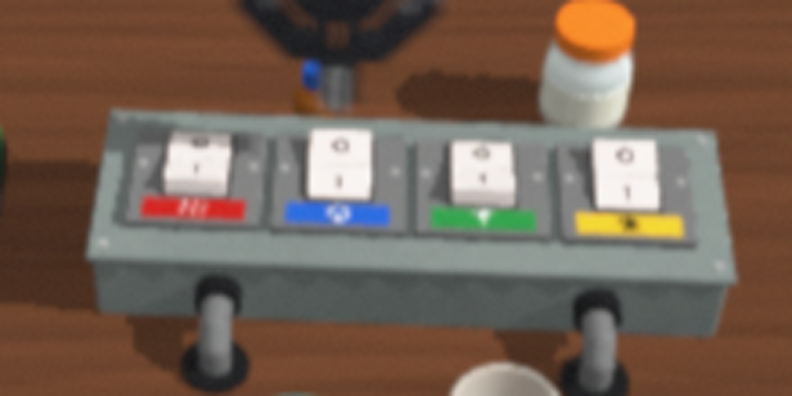

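The red rocker is now off: its near half is down at (200,143). The fingers are above blue.

```bash

python3 -m jog '[[[0.12,0,0.3,0,0,0,1],[0.12,0,0.5,0,0,0,1],[0.12,0,0.5,0,0,0,1],[0.12,0,0.5,0,0,0,1]]]'
python3 - <<'E'
from h import *
go(np.array([.506,.037,.082]))
E
```

```text
clock: 4.03
position: [0.5066, 0.0366, 0.0929]
orientation: [-3.141, -0.001, 3.08]
ft_force: [0.9, -0.7, 0.2]
gripper_width: -0.001
grip_force: 0.0
t 4.0333 pos [0.5066 0.0366 0.0929] f [ 0.9 -0.7  0.2] w -0.0006325107748688812
shift [0.015 0.01  0.272] turn [-0.009 -0.014 -0.014]
```

```bash

python3 -m jog '[[[0,0,0.2,0,0,0,1],[0,0,0.32,0,0,0,1],[0,0,0.38,0,0,0,1],[0,0,0.44,0,0,0,1],[0,0,0.48,0,0,0,1]]]'
python3 -m jog '[[[0,0,0.02,0,0,0,1],[0,0,0.02,0,0,0,1]]]'
python3 -m jog '[[[0,0,-0.5,0,0,0,1],[0,0,-1.0,0,0,0,1],[-0.5,0.7,-1.0,0,0,0,1],[-1,1.5,-1.0,0,0,0,1],[-1,2.25,-1,0,0,0,1]]]'
python3 -m jog '[[[0,0,0,0,0,0,1],[0,0,0,0,0,0,1]]]'
python3 - <<'E'
from h import *
from bench import read_camera
import cv2
c=read_camera("scene");f=c["frame"][120:230,200:420,::-1]
cv2.imwrite("pics/s3.png",cv2.resize(f,(792,396),interpolation=cv2.INTER_CUBIC))
c=read_camera("top");cv2.imwrite("pics/t3.png",c["frame"][:,:,::-1])
go(np.array([.547,.127,.082]))
E
```

```text
clock: 4.45
position: [0.507, 0.0373, 0.0738]
orientation: [-3.141, 0.0, 3.081]
ft_force: [0.5, -0.4, -0.4]
gripper_width: -0.001
grip_force: 0.0
clock: 4.62
position: [0.5071, 0.0375, 0.0732]
orientation: [-3.142, 0.0, 3.082]
ft_force: [-0.5, 0.2, -1.9]
gripper_width: -0.002
grip_force: 0.0
clock: 5.03
position: [0.5567, 0.1261, 0.1147]
orientation: [3.14, 0.006, 3.08]
ft_force: [2.2, 0.5, 0.1]
gripper_width: 0.001
grip_force: 0.0
clock: 5.2
position: [0.5522, 0.1275, 0.1132]
orientation: [3.141, 0.0, 3.086]
ft_force: [-1.0, -1.1, -0.8]
gripper_width: -0.0
grip_force: 0.0
t 5.3 pos [0.552  0.1241 0.1132] f [-0.3 -0.9  0.6] w 0.0014348638522494112
shift [0.129 0.065 0.781] turn [-0.009 -0.003 -0.004]
```

View pics/s3.png

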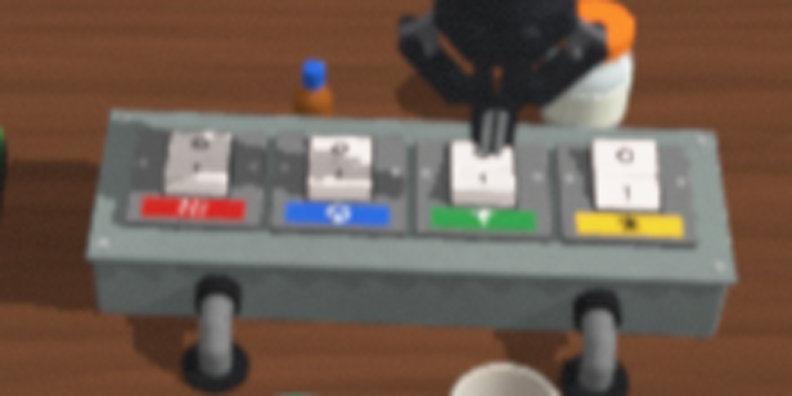

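View pics/t3.png

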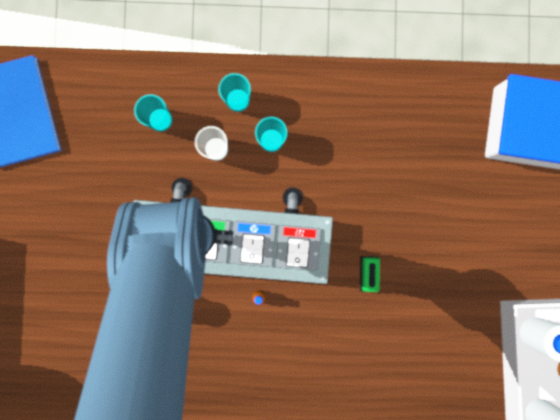

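Blue is off: its rocker at (340,167) now has the same shape as red's. The fingers are above green, and lamp is unchanged. Next is the far half of green.

```bash

python3 -m jog '[[[0.1,0.04,0.4,0,0,0,1],[0.1,0.04,0.7,0,0,0,1],[0.1,0.04,0.82,0,0,0,1],[0.1,0.04,0.9,0,0,0,1],[0.1,0.04,0.95,0,0,0,1]]]'
python3 -m jog '[[[0,0,0.04,0,0,0,1],[0,0,0.06,0,0,0,1],[0,0,0.06,0,0,0,1]]]'
python3 -m jog '[[[0,0,-0.5,0,0,0,1],[0,0,-1.0,0,0,0,1],[0,0,-2,0,0,0,1],[0.4,-0.4,-3,0,0,0,1],[1,-1,-3.8,0,0,0,1]]]'
python3 -m jog '[[[0.8,-0.2,0,0,0,0,1],[1.6,-0.4,0,0,0,0,1],[1.6,-0.4,0,0,0,0,1],[1.6,-0.4,0,0,0,0,1]]]'
python3 - <<'E'
from h import *
from bench import read_camera
import cv2
c=read_camera("scene");f=c["frame"][120:230,200:420,::-1]
cv2.imwrite("pics/s4.png",cv2.resize(f,(792,396),interpolation=cv2.INTER_CUBIC))
E
```

```text
clock: 5.72
position: [0.5484, 0.126, 0.0749]
orientation: [-3.141, -0.0, 3.081]
ft_force: [-0.5, -0.1, 0.3]
gripper_width: -0.0
grip_force: 0.0
clock: 5.97
position: [0.5485, 0.1265, 0.0732]
orientation: [-3.141, -0.0, 3.081]
ft_force: [-0.4, -1.4, 1.9]
gripper_width: -0.002
grip_force: 0.7
clock: 6.38
position: [0.5127, 0.0952, 0.2212]
orientation: [3.14, 0.004, 3.084]
ft_force: [0.1, -0.2, 1.2]
gripper_width: 0.001
grip_force: 0.0
clock: 6.72
position: [0.4447, 0.0813, 0.2189]
orientation: [3.14, -0.0, 3.082]
ft_force: [-0.3, 1.1, 0.7]
gripper_width: -0.002
grip_force: 0.0
```

View pics/s4.png

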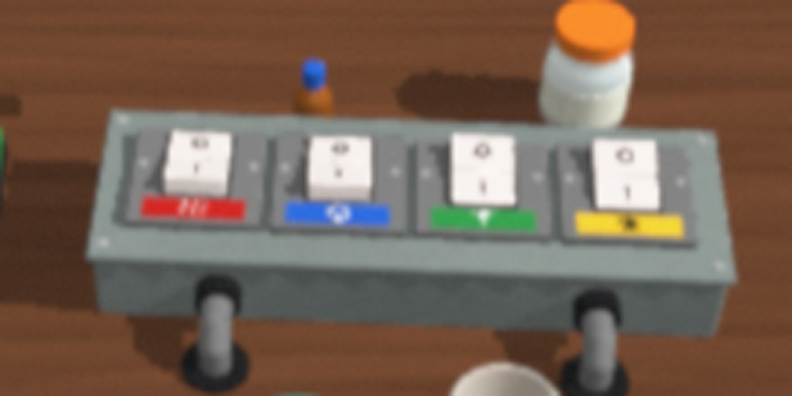

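Red (199,160) and blue (340,167) are off, green (482,170) and yellow (625,173) are on. Nothing has been disturbed and the arm is clear.

```bash
python3 -c "
from bench import job_done
print(job_done())"
```

```text
the job is handed in; nothing more can be done
None
```

The heater was switched off first, then the circulation pump, and then the drain pump was switched on; the lamp is still on, the jar, vial, beaker and magnet were not touched, and the job is handed in after about 7 s of robot time.

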